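Lay the tall bearing housing down against the stop

TASK

Two aluminium pump bearing housings stand on end on the rubber mat, one at each end. Push the tall one over towards the steel stop bar in the middle of the mat so that it lies on its side, then push it along the mat until its round top flange sits squarely against the bar. Only push it, never pick it up, and leave the short housing standing and everything else where it is.

Things in the scene. Friction and masses are not known exactly. Their poses are not given: they have to be found in the camera images.
- housing: Tall aluminium housing: foot 80 x 80 x 14 mm, barrel 56 mm diameter, round top flange 80 mm diameter, 14 mm thick; 140 mm tall, 0.5 to 0.9 kg, balanced about half-way up. Starts upright and loose at either end of the mat, its sides within 0.15 rad of square to it. Origin: centre of the foot's underside; z from foot to top, x and y square to the foot's sides
- housing_top (a point): Centre of the outer face of the tall housing's round top flange, 140 mm from its foot along its axis. Pushed here with a few newtons the housing tips over the foot's edge, and beyond about 30 degrees falls by itself
- housing_mid (a point): Point on the tall housing's axis half-way between foot and top (70 mm from its foot). When the housing lies it rests level on a side of the foot and the rim of the top flange, its axis 40 mm above the mat
- mat: Rubber mat 240 x 620 mm, 4 mm thick, fixed to the bench; origin at the centre of its underside, y along its length, x across it, away from the robot. Across its middle (along x) is a fixed steel stop bar, 160 mm long, 20 mm wide (faces at y = -10 and +10 mm), its top 30 mm above the bench
- short_housing: The short aluminium bearing housing: same 80 mm foot and 80 mm top flange but only 75 mm tall, standing at the other end of the mat; it stays. Origin at the centre of its underside, z up
- wrench: Bystander: steel open-ended wrench, 200 mm long, lying flat on the wood just beyond the mat. Origin at its underside
- sleeve: Bystander: solid brass bush, 30 mm diameter, 40 mm tall, standing at the mat's far edge beside an end of the stop bar. Origin at its underside
- gland: Bystander: small brass ring, 32 mm diameter, 14 mm tall, lying at the mat's near edge beside an end of the stop bar. Origin at its underside
- grease: Bystander: white jar with black cap, 68 mm diameter, 80 mm tall, standing beyond the mat. Origin at its underside
- impeller: Bystander: steel pump impeller, 140 mm diameter disc with a hub 34 mm tall, lying beyond the mat. Origin at its underside
- oil: Bystander: green bottle, 52 mm diameter, 150 mm tall, standing beyond the mat. Origin at its underside
- bolt: Bystander: steel bolt standing on its head, 50 mm tall, head 26 mm across, at the mat's near edge. Origin at its underside
Things that resemble listed ones, but are neither listed nor needed, are in the scene too. Leave any purple or yellow look-alike of the housing alone.

How it is judged:
On the way:
1. the tall housing has been pushed over and lies on its side (angle between housing's own z axis and vertical above 1.45 rad and height (world z) of housing_top below 0.06 m and linear speed of housing below 0.1 m/s), for 0.2 s.
At the end, for the whole second after the job is handed in: The tall housing lies on its side on the mat (axis level within 0.09 rad), at rest, the middle of its top flange's face within 6 mm of a side face of the stop bar and within 65 mm of the bar's middle along the bar, its axis within 0.1 rad of the mat's length; the short housing still stands (angle between housing's own z axis and vertical between 1.48 and 1.66 rad and y of housing_top in the frame of mat between -0.016 and 0.016 m and x of housing_top in the frame of mat between -0.065 and 0.065 m and height (world z) of housing_mid below 0.055 m and angle between the z axis of housing and the y axis of mat, either way round below 0.1 rad and linear speed of housing below 0.02 m/s and angle between short_housing's own z axis and vertical below 0.1 rad); the robot touches nothing.
It fails at once if the tall housing was lifted or carried (height (world z) of housing_mid above 0.105 m or (angle between housing's own z axis and vertical below 0.25 rad and height (world z) of housing above 0.03 m) or (angle between housing's own z axis and vertical above 1.3 rad and height (world z) of housing_mid above 0.075 m)).
It fails at once if the short housing was moved more than 20 mm or tipped (distance of short_housing from where it was at the start of the episode above 0.02 m or angle between short_housing's own z axis and vertical above 0.25 rad).
It fails at once if a bystander was moved more than 25 mm (distance of any of wrench, sleeve, gland, grease, impeller, oil, bolt from where it was at the start of the episode above 0.025 m).
It also fails if it takes over 48 s, if anything falls off the work surface, if the arm or the gripper's body presses on something with over 40 N, if the wrist force passes 120 N, or if a joint passes its speed limit or range.

ROBOT

A 7-joint arm with a two-finger parallel gripper is mounted at the origin on the work surface. World frame = base frame: x ahead of the robot, y to its left, z up, the work surface at z = 0. Lengths are in m, angles in rad, forces in N, time in s.
With the tool pointing down it reaches from about 0.425 to 0.875 m from the base axis. Payload 4.7 kg.
Tool frame: the origin (TCP) lies on the front face of the gripper's body, between the roots of the fingers; the fingertips stand 70 mm ahead of it and the grasp point (between the pads) lies 51 mm ahead of it; z points along the fingers, y is the line along which they close (so a half turn about z gives the same grasp; the last joint's range is limited). The gripper opens to 87 mm and grips with 3 to 60 N. Pads are 19 mm wide; open, the fingers measure 117 mm over their backs; the gripper's body (75 mm by 190 mm) begins 51 mm behind the grasp point.
Start: joints at [-1.311, 0.321, -0.07, 1.45, 0.023, 1.371, -0.057], TCP at [0.158, 0.63, 0.292] pointing down, gripper open.
Joint ranges: [-2.86, 2.86], [-0.3, 2.09], [-1.38, 1.24], [0.06, 2.45], [-1.56, 4.7], [0.09, 2.05], [-2.69, 2.69]. Speed limits (rad/s): [2.57, 2.57, 3.14, 3.14, 3.14, 3.14, 3.14].

INTERFACE

Orientations are given as a rotation vector (axis times angle).
In Python, from bench import r gives the robot as it stands.
- The arm moves only by the tool apply_moves, never from a script. Its argument "plan" is a list of rows, each an object with "fingers": the finger opening in m, from 0 to 0.087; "offset": the shift along the tool's x, y, z in m, a list of three; "turn": the turn about the tool's z in rad. A call has 1 to 5 rows; each row is the pose to reach, as a shift and turn from the pose commanded when the call began, along the tool's axes at that moment; what a row does not reach only later rows make up. A row lasts 1/12 s, in which the tool goes at most 41.7 mm and 7.16 degrees, less where a joint would pass 70% of its speed; a pose out of reach is approached as far as the arm can. A call with a gripper value outside its range is refused whole. The fingers move at their own pace and stop on an object; the grip force is fixed at half the most. Time passes only in rows, so rows that repeat a pose let the fingers close. It gives the time, the measured TCP pose, the force, the opening and the grip force at its end, in the units of the state.
- r.get_state(): the state, without advancing time (a new reading comes with each control period).
- r.read_camera(name): name is "scene" or "top" or "wrist"; returns a dict with "img" (400x640x3 uint8, red, green, blue), "z_map" (400x640 float32, m along the optical axis (not along the pixel's ray), 0 where there is no reading), "intrinsics" (3x3 intrinsics, pixels), "world_from_camera" (4x4, takes a point from camera to world coordinates). Camera axes: x right, y down, z forward; pixel columns grow to the right and rows downward; lengths in m; the calibration is good to about 2 mm. A picture is of the moment at which its call begins.
- r.close_job(): hands the job in; it is judged then, once.
The state is a dict: "clock": time; "qpos": joint angles; "qvel": joint speeds; "joint_torque": joint torques, N m; "position": TCP position; "ee_rot": TCP orientation; "force": force on the tool from outside, world axes, zero at the start; "ft_torque": the same for the moment, N m; "opening": opening from 0.0 (shut) to 1.0 (fully open); "gripper_force": force on a finger pad.
Only numpy, scipy, OpenCV 4.12 (cv2) and the standard library are available. Lean on these libraries where they do the work, as an engineer would, in place of code of your own. Each camera call takes 0.05 s, during which the arm holds its last target. There are 200 camera calls.

## Working session

There is one attempt and no reset: what is moved stays moved. The work goes in short steps, Python scripts to look and compute and a tool call to move; the robot and the scene stay as the last step left them, time stands still between calls to the robot, and variables do not carry over. Pictures are saved under pics/ and viewed, at most 10 in all, crops included, and the job is handed in when it is done.

Besides the shell and the picture viewer there is one more tool, called after "Request:" as a command line: name --argument value ..., lists and objects as JSON in quotes. apply_moves: Moves the arm, as the interface text tells. Its arguments: {"type":"object","properties":{"plan":{"type":"array","items":{"type":"object","properties":{"fingers":{"type":"number"},"offset":{"type":"array","items":{"type":"number"}},"turn":{"type":"number"}}}}},"required":["plan"]}

```bash
mkdir -p pics; ls; cat > h.py <<'E'
import numpy as np, cv2
from bench import r
def cam(n,save=None):
    c=r.read_camera(n)
    if save: cv2.imwrite('pics/'+save,c['img'][:,:,::-1])
    return c
def pts(c):
    z=c['z_map'];K=c['intrinsics'];v,u=np.mgrid[:400,:640]
    P=np.stack([(u-K[0,2])/K[0,0]*z,(v-K[1,2])/K[1,1]*z,z],-1)
    T=c['world_from_camera'];return P@T[:3,:3].T+T[:3,3]
E
python3 - <<'E'
from h import *
s=r.get_state()
print(s)
c=cam('top','top.png');np.savez('top.npz',**c)
d=cam('scene','scene.png');np.savez('scene.npz',**d)
E
```

```text
pics
{'clock': 0.0, 'qpos': array([-1.31087167,  0.32184878, -0.07007719,  1.45169619,  0.02263023,
        1.37079629, -0.05690648]), 'qvel': array([ 0.00022545, -0.00235221,  0.00180969,  0.00049579,  0.00034257,
        0.0009069 ,  0.00090955]), 'joint_torque': array([ 3.17886761e-04, -4.91275370e+01, -4.03599562e-01, -3.12531137e+01,
       -6.39740028e-02,  4.36791277e-02,  1.74904685e-04]), 'position': array([0.15813256, 0.63002991, 0.29113396]), 'ee_rot': array([-3.85118750e-01, -3.11778588e+00,  3.07659648e-03]), 'force': array([ 0.91218184, -0.14961115, -0.62068072]), 'ft_torque': array([-0.06152677, -0.00429222, -0.03687906]), 'gripper_force': 0.0, 'opening': 1.0027187309038659}
```

View pics/top.png

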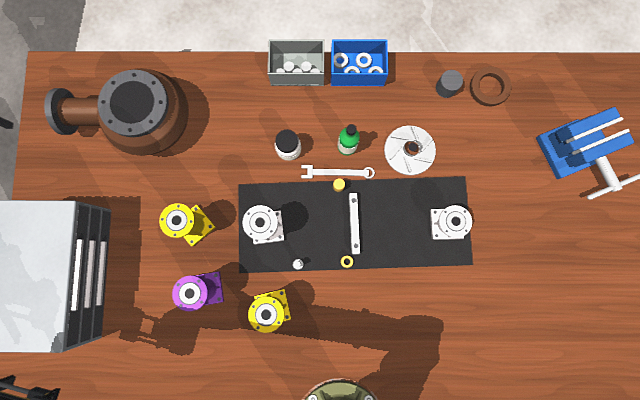

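View pics/scene.png

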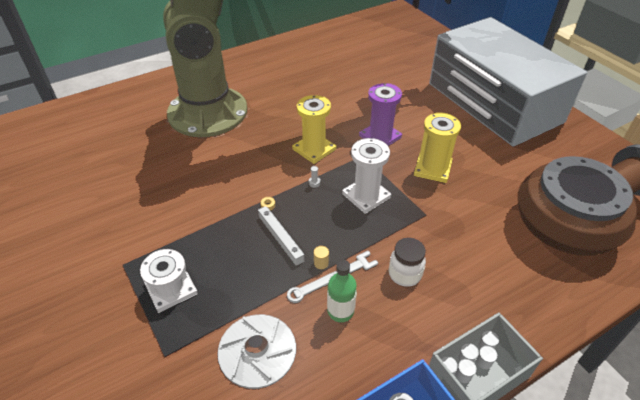

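The top view shows the white housings at (260,222) and (453,222), and the bar at (354,222). In the scene view they are at (368,170), which is tall, and (165,275), which is short. Candidates in the top view are the tall white housing (260,222), the short white one (453,222), yellow ones (180,220) and (267,313), and a purple one (192,292). I choose the white one at (260,222).

```bash
python3 - <<'E'
from h import *
c=dict(np.load('top.npz'));d=dict(np.load('scene.npz'))
P=pts(c);Q=pts(d)
im=c['img'].astype(int)
def at(u,v): return P[v,u].round(3)
for n,(u,v) in dict(bolt=(298,263),sleeve=(339,185),gland=(347,262),bar0=(354,197),bar1=(356,249),yellow=(268,296),oil=(348,130),wood=(400,330)).items(): print(n,at(u,v))
# dark mat
m=((im.max(2)<75)&(abs(P[:,:,2]-.004)<.004)).astype(np.uint8);m[:, :230]=0;m[:,480:]=0;m[:170]=0;m[278:]=0
yx=P[m>0][:,:2];R=cv2.minAreaRect(yx.astype(np.float32));print('mat',R)
# edges fits: bar top
b=(abs(P[:,:,2]-.03)<.005);b[:,:340]=0;b[:,370:]=0;b[:190]=0;b[256:]=0
print('bar',cv2.minAreaRect(P[b][:,:2].astype(np.float32)),b.sum(),np.median(P[b],0))
white=(im.min(2)>120)&(im.max(2)-im.min(2)<40)
for n,S,I in(('top',P,im),('scene',Q,d['img'].astype(int))):
  w=(I.max(2)-I.min(2)<45)
  for nm,x0,y0 in(('tall',*at(260,222)[:2]),('short',*at(453,222)[:2])):
    near=np.hypot(S[...,0]-x0,S[...,1]-y0)<.1
    zt=.144 if nm=='tall' else .079
    t=near&w&(abs(S[...,2]-zt)<.006); 
    if t.sum()>5:
      (cx,cy),rad=cv2.minEnclosingCircle(S[t][:,:2].astype(np.float32));print(n,nm,'flange',cx,cy,rad,t.sum(),np.median(S[t][:,2]))
    f=near&w&(abs(S[...,2]-.018)<.004)
    if f.sum()>5: print('  foot',cv2.minAreaRect(S[f][:,:2].astype(np.float32)),f.sum())
cv2.imwrite('pics/crop.png',cv2.resize(d['img'][100:220,300:460,::-1],None,fx=4,fy=4))
E
```

```text
bolt [0.406 0.108 0.05 ]
sleeve [0.609 0.004 0.044]
gland [ 0.409 -0.019  0.003]
bar0 [ 0.58  -0.037  0.026]
bar1 [ 0.443 -0.041  0.028]
yellow [0.332 0.172 0.135]
oil [ 0.722 -0.012  0.149]
wood [ 0.234 -0.157 -0.004]
mat ((0.5121517181396484, -0.04174244403839111), (0.23947815597057343, 0.6282581686973572), 2.350555658340454)
bar ((0.5182214975357056, -0.036136336624622345), (0.17153801023960114, 0.04135092720389366), 10.848814964294434) 451 [ 0.51100809 -0.03679777  0.02877065]
top tall flange 0.5016381740570068 0.193607896566391 0.040310394018888474 922 0.14320773761395078
  foot ((0.5015221834182739, 0.19277995824813843), (0.07997607439756393, 0.079104945063591), 7.759349346160889) 236
top short flange 0.5136539340019226 -0.2837660014629364 0.04039846360683441 806 0.07782790677043677
  foot ((0.5121430158615112, -0.28373047709465027), (0.07726889848709106, 0.08033125102519989), 0.3965764045715332) 250
scene tall flange 0.5016379952430725 0.19343365728855133 0.04308484122157097 771 0.14253447214026205
  foot ((0.5055719017982483, 0.19274546205997467), (0.08362352848052979, 0.08106102049350739), 7.796891689300537) 388
scene short flange 0.516190230846405 -0.28380995988845825 0.041769687086343765 1217 0.07763878886632236
  foot ((0.5207030177116394, -0.284331351518631), (0.07492908835411072, 0.08015179634094238), 0.33104726672172546) 510
```

View pics/crop.png

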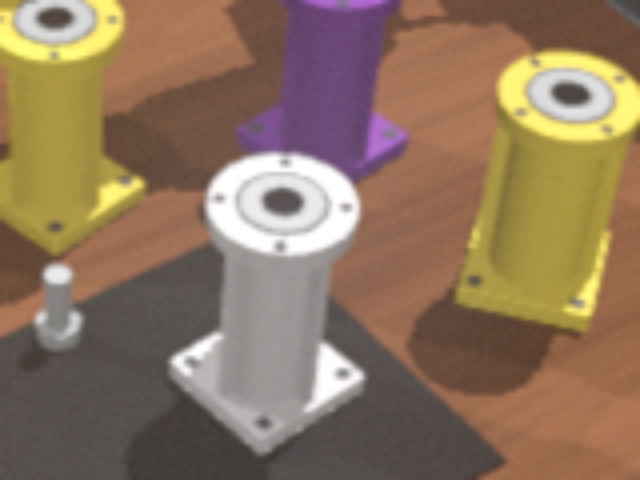

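The close crop confirms the choice: the grey-white tall housing is at crop (280,310), apart from the yellow and purple look-alikes. Next I check the clearances for the approach.

```bash
cat >> h.py <<'E'
from scipy.spatial.transform import Rotation as Ro
def go(t,ydir_deg=None):
    s=r.get_state();R=Ro.from_rotvec(s['ee_rot']).as_matrix()
    d=R.T@(np.array(t)-s['position']);a=np.degrees(np.arctan2(R[1,1],R[0,1]))
    print('clk',s['clock'],'pos',s['position'].round(4),'yang',a.round(2),'Z',R[:,2].round(3),'F',s['force'].round(1))
    print('offset',d.round(4),'norm',np.linalg.norm(d).round(3))
    if ydir_deg is not None: print('turn',-np.radians((ydir_deg-a+90)%180-90).round(4))
    return R
E
python3 - <<'E'
from h import *
c=dict(np.load('top.npz'));P=pts(c);im=c['img'].astype(int)
m=P[...,2]>.2
for n,sl in dict(cab=np.s_[190:360,0:115]).items():
  q=P[sl].reshape(-1,3);q=q[q[:,2]>.1];print(n,np.percentile(q,[1,50,99],axis=0).round(3))
y=(im[...,0]>150)&(im[...,2]<90)&(im[...,1]>120)
for sl in (np.s_[195:250,150:220],np.s_[285:340,240:295]):
  q=P[sl][y[sl]];print('yellow',np.percentile(q,[1,99],axis=0).round(3))
# mat angle via mask edges
d=np.radians(7.76);f=np.array([np.sin(d),-np.cos(d)])
C=np.array([.5015,.193])
t=C-f*.075;print('target',t)
go([*t,.292],7.76)
E
```

```text
cab [[0.214 0.606 0.102]
 [0.383 0.679 0.159]
 [0.546 0.783 0.163]]
yellow [[ 0.454  0.34  -0.003]
 [ 0.559  0.488  0.143]]
yellow [[ 0.253  0.132 -0.002]
 [ 0.336  0.24   0.143]]
target [0.49137321 0.26731318]
clk 0.1 pos [0.1581 0.6301 0.2913] yang 75.92 Z [-0.    -0.002 -1.   ] F [ 0.6 -0.3 -0.1]
offset [-4.115e-01 -2.708e-01 -2.000e-04] norm 0.493
turn 1.1896
```

Request:
apply_moves --plan '[{"fingers":0.04,"offset":[-0.034,-0.022,0],"turn":0},{"fingers":0.04,"offset":[-0.068,-0.044,0],"turn":0},{"fingers":0.04,"offset":[-0.102,-0.066,0],"turn":0},{"fingers":0.04,"offset":[-0.136,-0.088,0],"turn":0},{"fingers":0.04,"offset":[-0.17,-0.11,0],"turn":0}]'

```text
clock: 0.52
position: [0.2972, 0.4806, 0.2918]
ee_rot: [-0.385, -3.118, 0.001]
force: [-0.1, 0.8, 0.3]
opening: 0.702
gripper_force: 0.0
```

Request:
apply_moves --plan '[{"fingers":0.04,"offset":[-0.034,-0.022,0],"turn":0},{"fingers":0.04,"offset":[-0.068,-0.044,0],"turn":0},{"fingers":0.04,"offset":[-0.102,-0.066,0],"turn":0},{"fingers":0.04,"offset":[-0.136,-0.088,0],"turn":0},{"fingers":0.04,"offset":[-0.17,-0.11,0],"turn":0}]'

```text
clock: 0.93
position: [0.4353, 0.3325, 0.2921]
ee_rot: [-0.385, -3.118, 0.0]
force: [0.6, 0.5, -0.3]
opening: 0.47
gripper_force: 0.0
```

Request:
apply_moves --plan '[{"fingers":0.04,"offset":[-0.02,-0.014,0],"turn":0.12},{"fingers":0.04,"offset":[-0.04,-0.028,0],"turn":0.24},{"fingers":0.04,"offset":[-0.06,-0.042,0],"turn":0.36},{"fingers":0.04,"offset":[-0.0715,-0.051,0],"turn":0.48},{"fingers":0.04,"offset":[-0.0715,-0.051,0],"turn":0.6}]'

```text
clock: 1.35
position: [0.4938, 0.2631, 0.2919]
ee_rot: [1.307, 2.855, -0.003]
force: [-0.3, 0.2, 0.6]
opening: 0.465
gripper_force: 0.0
```

Request:
apply_moves --plan '[{"fingers":0.04,"offset":[0,0,0],"turn":0.12},{"fingers":0.04,"offset":[0,0,0],"turn":0.24},{"fingers":0.04,"offset":[0,0,0],"turn":0.36},{"fingers":0.04,"offset":[0,0,0],"turn":0.48},{"fingers":0.04,"offset":[0,0,0],"turn":0.59}]'

```text
clock: 1.77
position: [0.4911, 0.2674, 0.2918]
ee_rot: [-2.073, -2.36, 0.001]
force: [-0.3, 0.3, -0.0]
opening: 0.462
gripper_force: 0.0
```

```bash
python3 - <<'E'
from h import *
go([.4914,.2673,.188],7.76)
E
```

```text
clk 1.7667 pos [0.4911 0.2674 0.2918] yang 7.4 Z [-0.001 -0.    -1.   ] F [-0.3  0.3 -0. ]
offset [-1.000e-04  3.000e-04  1.038e-01] norm 0.104
turn -0.0062
```

Request:
apply_moves --plan '[{"fingers":0.04,"offset":[0,0,0.035],"turn":-0.006},{"fingers":0.04,"offset":[0,0,0.07],"turn":-0.006},{"fingers":0.04,"offset":[0,0,0.104],"turn":-0.006},{"fingers":0.04,"offset":[0,0,0.104],"turn":-0.006}]'

```text
clock: 2.1
position: [0.4873, 0.2653, 0.1812]
ee_rot: [-2.057, -2.37, 0.02]
force: [-1.0, -1.1, -1.2]
opening: 0.455
gripper_force: 0.0
```

Request:
apply_moves --plan '[{"fingers":0.04,"offset":[-0.008,0,0],"turn":0},{"fingers":0.04,"offset":[-0.016,0,0],"turn":0},{"fingers":0.04,"offset":[-0.024,0,0],"turn":0},{"fingers":0.04,"offset":[-0.032,0,0],"turn":0},{"fingers":0.04,"offset":[-0.04,0,0],"turn":0}]'

```text
clock: 2.52
position: [0.4979, 0.2282, 0.1906]
ee_rot: [-2.06, -2.372, -0.007]
force: [-1.4, 3.6, 2.3]
opening: 0.46
gripper_force: 1.8
```

Request:
apply_moves --plan '[{"fingers":0.04,"offset":[-0.007,0,0],"turn":0},{"fingers":0.04,"offset":[-0.014,0,0],"turn":0},{"fingers":0.04,"offset":[-0.02,0,0],"turn":0}]'

```text
clock: 2.77
position: [0.5003, 0.2072, 0.1888]
ee_rot: [2.059, 2.372, 0.002]
force: [0.2, 0.9, 0.1]
opening: 0.46
gripper_force: 0.8
```

```bash
python3 - <<'E'
from h import *
c=cam('scene','s2.png');go([.4914,.2673,.188],7.76)
E
```

```text
clk 2.8167 pos [0.5005 0.2056 0.1885] yang 7.97 Z [ 0.001 -0.001 -1.   ] F [-0.4 -0.8  0.3]
offset [ 0.0624 -0.0004  0.0004] norm 0.062
turn 0.0036
```

View pics/s2.png

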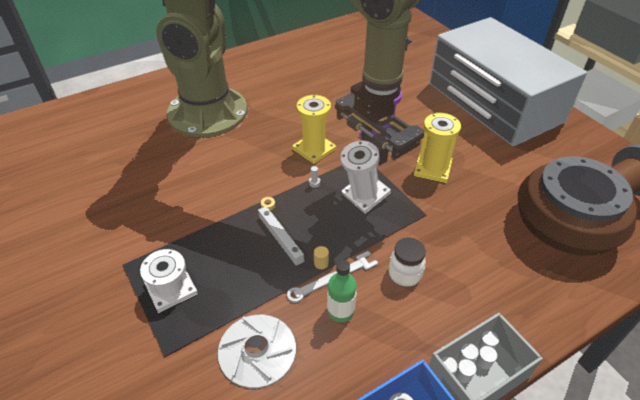

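The housing, top at (360,150), is tilting toward the bar with its foot in place. I keep pushing.

Request:
apply_moves --plan '[{"fingers":0.04,"offset":[-0.007,0,0],"turn":0},{"fingers":0.04,"offset":[-0.014,0,0],"turn":0},{"fingers":0.04,"offset":[-0.021,0,0],"turn":0},{"fingers":0.04,"offset":[-0.028,0,0],"turn":0},{"fingers":0.04,"offset":[-0.035,0,0],"turn":0}]'

```text
clock: 3.23
position: [0.5048, 0.1722, 0.188]
ee_rot: [2.06, 2.372, -0.001]
force: [0.4, -0.4, 0.5]
opening: 0.464
gripper_force: 0.2
```

Request:
apply_moves --plan '[{"fingers":0.04,"offset":[-0.006,0,0],"turn":0},{"fingers":0.04,"offset":[-0.012,0,0],"turn":0},{"fingers":0.04,"offset":[-0.018,0,0],"turn":0},{"fingers":0.04,"offset":[-0.018,0,0],"turn":0},{"fingers":0.04,"offset":[-0.018,0,0],"turn":0}]'

```text
clock: 3.65
position: [0.5073, 0.1552, 0.1882]
ee_rot: [-2.06, -2.371, 0.0]
force: [0.6, 0.1, -0.0]
opening: 0.457
gripper_force: 0.0
```

```bash
python3 - <<'E'
from h import *
c=cam('scene','s3.png');go([.4914,.2673,.292],2.3)
E
```

```text
clk 3.7 pos [0.5072 0.1557 0.1882] yang 8.08 Z [-0.  0. -1.] F [0.2 0.3 0.1]
offset [ 0.1127  0.     -0.1037] norm 0.153
turn 0.1008
```

View pics/s3.png

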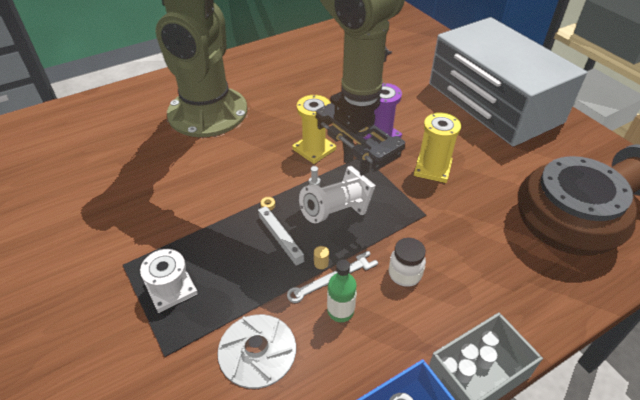

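The housing lies on its side at (335,197), flange toward the bar, nothing else moved. I retreat behind the foot, turn square to the mat and measure.

Request:
apply_moves --plan '[{"fingers":0.05,"offset":[0.0,0,-0.02],"turn":0},{"fingers":0.05,"offset":[0.03,0,-0.04],"turn":0.03},{"fingers":0.05,"offset":[0.065,0,-0.04],"turn":0.06},{"fingers":0.05,"offset":[0.1,0,-0.04],"turn":0.1},{"fingers":0.05,"offset":[0.113,0,-0.04],"turn":0.1}]'

```text
clock: 4.12
position: [0.4893, 0.2742, 0.2287]
ee_rot: [-2.167, -2.271, -0.004]
force: [-0.3, 0.8, -0.3]
opening: 0.572
gripper_force: 0.0
```

```bash
cat > meas.py <<'E'
from h import *
import sys
c=cam('top',sys.argv[1]);P=pts(c);im=c['img'].astype(int)
th=np.radians(2.35);ex=np.array([np.cos(th),np.sin(th)]);ey=np.array([-ex[1],ex[0]])
# stop bar: all points above mat within the bar region
M=(P[...,:2]-[.512,-.042]);X=M@ex;Y=M@ey;Z=P[...,2]
w=(im.max(2)-im.min(2)<40)
b=(abs(Z-.03)<.006)&(abs(X)<.075)&(abs(Y)<.022)
print('bar centre Y',np.median(Y[b]),'slope',np.polyfit(X[b],Y[b],1),'ends',np.percentile(X[b],[1,99]),b.sum())
h=(abs(X)<.1)&(Y>.0)&(Y<.225)&(Z>.04)&(Z<.1)&(im.max(2)-im.min(2)<30)&(im.max(2)>100)
print('lying: Y range',np.percentile(Y[h],[0.5,99.5]),'X',np.percentile(X[h],[1,99]),'zmax',np.percentile(Z[h],99))
mid=h&(Y>np.percentile(Y[h],1)+.03)&(Y<np.percentile(Y[h],99)-.03)
ys=np.linspace(Y[mid].min(),Y[mid].max(),9)
cx=[];cy=[]
for a,bb in zip(ys[:-1],ys[1:]):
    k=mid&(Y>=a)&(Y<bb)
    cx.append(np.percentile(X[k],[2,98]).mean());cy.append((a+bb)/2)
f=np.polyfit(cy,cx,1);print('axis dx/dy',f)
r0=cv2.minAreaRect(np.c_[X[h],Y[h]].astype(np.float32));print('rect',r0)
for e in(np.percentile(Y[h],.5),np.percentile(Y[h],99.5)): 
    X0=np.polyval(f,e);p=np.array([.512,-.042])+X0*ex+e*ey;print('end X',X0.round(4),'Y',e.round(4),'world',p.round(4))
go([.49,.27,.105],2.35)
E
python3 meas.py t4.png
```

```text
bar centre Y 0.00470752186624871 slope [-0.00155328  0.0047127 ] ends [-0.07385969  0.07318867] 442
lying: Y range [0.0526062  0.19236958] X [-0.03551771  0.04879914] zmax 0.08504136966815003
axis dx/dy [-0.39891446  0.05445356]
rect ((-0.022316724061965942, 0.11909205466508865), (0.14676986634731293, 0.13993880152702332), 6.4094061851501465)
end X 0.0335 Y 0.0526 world [0.5433 0.0119]
end X -0.0223 Y 0.1924 world [0.4818 0.1493]
clk 4.1667 pos [0.4889 0.275  0.2282] yang 2.88 Z [-0.001  0.003 -1.   ] F [-0.8  1.9  0.6]
offset [-0.0054  0.0009  0.1232] norm 0.123
turn 0.0093
```

View pics/t4.png

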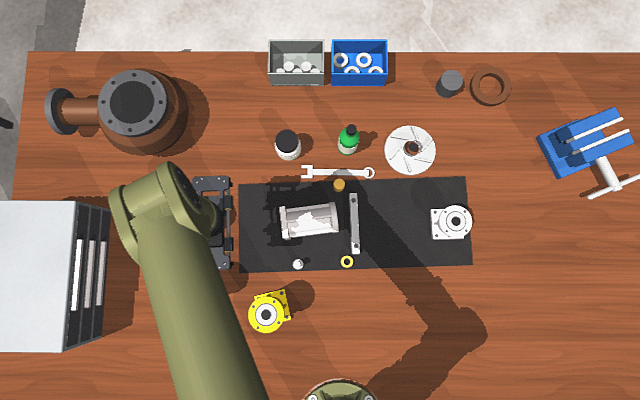

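Request:
apply_moves --plan '[{"fingers":0.055,"offset":[-0.03,0.006,0.02],"turn":0.009},{"fingers":0.055,"offset":[-0.06,0.012,0.04],"turn":0.009},{"fingers":0.055,"offset":[-0.065,0.012,0.075],"turn":0.009},{"fingers":0.055,"offset":[-0.065,0.012,0.105],"turn":0.009},{"fingers":0.055,"offset":[-0.065,0.012,0.123],"turn":0.009}]'

```text
clock: 4.58
position: [0.5046, 0.2008, 0.1021]
ee_rot: [-2.187, -2.254, 0.007]
force: [-0.8, 0.9, 0.0]
opening: 0.629
gripper_force: 0.0
```

Request:
apply_moves --plan '[{"fingers":0.055,"offset":[-0.008,0,0],"turn":0},{"fingers":0.055,"offset":[-0.016,0,0],"turn":0},{"fingers":0.055,"offset":[-0.024,0,0],"turn":0},{"fingers":0.055,"offset":[-0.032,0,0],"turn":0},{"fingers":0.055,"offset":[-0.04,0,0],"turn":0}]'

```text
clock: 5.0
position: [0.5087, 0.1629, 0.1071]
ee_rot: [2.185, 2.256, 0.007]
force: [1.3, 3.5, 0.3]
opening: 0.63
gripper_force: 1.9
```

```bash
python3 - <<'E'
from h import *
R=go([.5,.2,.105],2.35)
s=r.get_state();th=np.radians(2.35);m=s['position'][:2]-[.512,-.0373]
print('mat X',m@[np.cos(th),np.sin(th)],'Y',m@[-np.sin(th),np.cos(th)])
E
```

```text
clk 5.0 pos [0.5087 0.1629 0.1071] yang 1.82 Z [ 0.004  0.003 -1.   ] F [1.3 3.5 0.3]
offset [ 0.0373 -0.0075  0.0022] norm 0.038
turn -0.0092
mat X 0.004871623044282471 Y 0.2001992901651339
```

Request:
apply_moves --plan '[{"fingers":0.055,"offset":[-0.005,0,0],"turn":-0.009},{"fingers":0.055,"offset":[-0.01,0,0],"turn":-0.009},{"fingers":0.055,"offset":[-0.015,0,0],"turn":-0.009},{"fingers":0.055,"offset":[-0.02,0,0],"turn":-0.009},{"fingers":0.055,"offset":[-0.025,0,0],"turn":-0.009}]'

```text
clock: 5.42
position: [0.5095, 0.14, 0.1069]
ee_rot: [2.173, 2.268, 0.008]
force: [0.2, 4.8, 3.0]
opening: 0.633
gripper_force: 2.5
```

Request:
apply_moves --plan '[{"fingers":0.055,"offset":[-0.003,0,0],"turn":0},{"fingers":0.055,"offset":[-0.006,0,0],"turn":0},{"fingers":0.055,"offset":[-0.009,0,0],"turn":0},{"fingers":0.055,"offset":[-0.01,0,0],"turn":0}]'

```text
clock: 5.75
position: [0.5092, 0.1295, 0.1065]
ee_rot: [-2.174, -2.267, -0.005]
force: [0.2, 6.0, 4.2]
opening: 0.636
gripper_force: 3.0
```

```bash
sed -i 's/(abs(X)<.1)&(Y>.0)/(X>-.07)\&(X<.1)\&(Y>.016)/' meas.py; python3 meas.py t5.png; python3 - <<'E'
from h import *
s=r.get_state();th=np.radians(2.35);m=s['position'][:2]-[.512,-.0373]
print('mat X',m@[np.cos(th),np.sin(th)],'Y',m@[-np.sin(th),np.cos(th)])
E
```

```text
bar centre Y 0.004761462613972688 slope [-0.00019636  0.00473936] ends [-0.07383796  0.07315361] 438
lying: Y range [0.02066179 0.12876774] X [-0.03414352  0.03843786] zmax 0.08353404472319781
axis dx/dy [0.00581661 0.00200615]
rect ((0.002069395035505295, 0.0751306563615799), (0.11088348925113678, 0.07465077191591263), 89.12757110595703)
end X 0.0021 Y 0.0207 world [ 0.5133 -0.0213]
end X 0.0028 Y 0.1288 world [0.5095 0.0868]
clk 5.8 pos [0.5092 0.1295 0.1065] yang 2.4 Z [ 0.002  0.003 -1.   ] F [-0.6  4.   3.4]
offset [ 0.1412 -0.0133  0.0018] norm 0.142
turn 0.0008
mat X 0.004037980976599383 Y 0.16672762567346489
```

Squared, with about 6 mm to go. I push on in small steps until the force rises.

Request:
apply_moves --plan '[{"fingers":0.055,"offset":[-0.002,0,0],"turn":0},{"fingers":0.055,"offset":[-0.004,0,0],"turn":0},{"fingers":0.055,"offset":[-0.005,0,0],"turn":0}]'

```text
clock: 6.05
position: [0.5093, 0.1249, 0.1065]
ee_rot: [-2.173, -2.267, -0.005]
force: [0.3, 5.4, 4.6]
opening: 0.632
gripper_force: 3.0
```

Request:
apply_moves --plan '[{"fingers":0.055,"offset":[-0.001,0,0],"turn":0},{"fingers":0.055,"offset":[-0.002,0,0],"turn":0}]'

```text
clock: 6.22
position: [0.5093, 0.1239, 0.1065]
ee_rot: [-2.173, -2.267, -0.007]
force: [0.2, 9.6, 3.0]
opening: 0.629
gripper_force: 4.8
```

Request:
apply_moves --plan '[{"fingers":0.055,"offset":[-0.001,0,0],"turn":0},{"fingers":0.055,"offset":[-0.002,0,0],"turn":0},{"fingers":0.055,"offset":[-0.002,0,0],"turn":0}]'

```text
clock: 6.47
position: [0.5093, 0.1238, 0.1065]
ee_rot: [-2.171, -2.266, -0.01]
force: [-0.0, 11.8, 3.1]
opening: 0.631
gripper_force: 5.8
```

Request:
apply_moves --plan '[{"fingers":0.055,"offset":[0.005,0,0],"turn":0},{"fingers":0.055,"offset":[0.03,0,0],"turn":0},{"fingers":0.055,"offset":[0.06,0,0],"turn":0},{"fingers":0.055,"offset":[0.09,0,-0.03],"turn":0},{"fingers":0.055,"offset":[0.11,0,-0.06],"turn":0}]'

```text
clock: 6.88
position: [0.5022, 0.23, 0.1639]
ee_rot: [-2.173, -2.267, 0.009]
force: [-0.1, -0.3, -0.1]
opening: 0.635
gripper_force: 0.0
```

Request:
apply_moves --plan '[{"fingers":0.055,"offset":[0.02,0,-0.03],"turn":0},{"fingers":0.055,"offset":[0.04,0,-0.06],"turn":0},{"fingers":0.055,"offset":[0.04,0,-0.09],"turn":0},{"fingers":0.055,"offset":[0.04,0,-0.09],"turn":0}]'

```text
clock: 7.22
position: [0.5049, 0.2708, 0.2616]
ee_rot: [2.171, 2.267, 0.014]
force: [0.6, -0.3, 0.9]
opening: 0.631
gripper_force: 0.0
```

```bash
python3 meas.py t6.png; python3 - <<'E'
from h import *
cam('scene','s6.png')
E
```

```text
bar centre Y 0.003619705288972738 slope [-0.00545178  0.00363427] ends [-0.07389182  0.07315677] 390
lying: Y range [0.01627275 0.15348383] X [-0.03446141  0.03904384] zmax 0.08480579273973592
axis dx/dy [0.00705428 0.00193758]
rect ((0.0024847984313964844, 0.08517027646303177), (0.07953527569770813, 0.13817302882671356), 0.16674832999706268)
end X 0.0021 Y 0.0163 world [ 0.5134 -0.0257]
end X 0.003 Y 0.1535 world [0.5087 0.1115]
clk 7.2667 pos [0.5043 0.2692 0.2586] yang 2.37 Z [ 0.005  0.002 -1.   ] F [ 0.1  0.3 -0.6]
offset [ 0.0011 -0.015   0.1536] norm 0.154
turn 0.0003
```

View pics/s6.png

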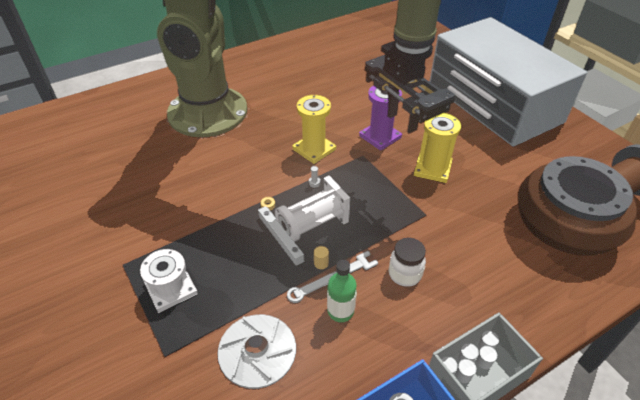

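View pics/t6.png

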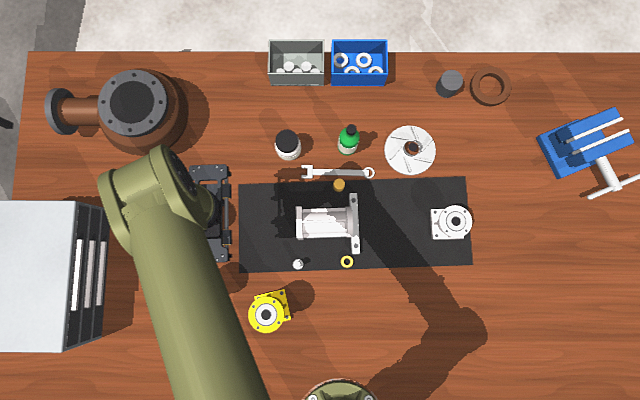

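The housing lies with its flange against the bar, from (300,222) to (350,222) in the top view. It is square within 0.01 rad, the bystanders are where they were, and the arm is clear.

```bash
python3 -c "
from bench import r
print(r.close_job())"
```

```text
the job is handed in; nothing more can be done
None
```

The tall housing was tipped over and pushed flange-first against the stop bar, lying level and measured square to the mat within 0.01 rad; the short housing still stands, the other objects look unmoved, and the job is handed in (it returned no verdict).

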